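# Switch on the dust extraction at its guarded switch

## Task

Sanding is about to start, so switch the dust extraction on. At the extractor's control box (the one with two pilot lamps on its lid) lift the steel guard by its front lip with a finger, gently, without gripping or forcing it, push the toggle beneath it over to the back, then take the finger away and let the guard drop shut over it. Pick nothing up, and leave the sander's box (the one with the mushroom emergency stop) and everything else on the bench alone.

Things in the scene. Friction and masses are not known exactly. Their poses are not given: they have to be found in the camera images.
- extractor_box: the dust extractor's control box, the one with TWO domed pilot lamps: grey steel, fixed to the bench, 170 mm deep (its x) x 160 wide (y) x 80 high. Origin at the centre of its underside; +x points away from the operator, the front is at -x. The guarded switch stands on its lid, centre line at y = -28 mm; the lamps (16 mm high) at y = +45 mm. May stand left or right of the sander's box
- extractor_lip (a point): middle of the front edge of the extractor guard's finger lip. Shut: 29 mm above the lid, 70 mm in front (-x) of the hinge line. The lip, 60 mm wide and 2.5 thick, runs 14 mm forward from the lower edge of the hood's front wall, rising 4 mm; the free height under it is 24 mm (wall) to 28 mm (edge), open to the front. Axes as the box's when shut, turning with the guard
- extractor_hinge (a point): middle of the extractor guard's hinge line, fixed on the box: 16 mm above the lid, at box x = +30 mm, y = -28 mm. Axes as the box's; the hinge line runs along y
- extractor_guard (a joint): steel hood over the toggle, 60 mm wide (55 inside), open below, top 52 mm above the lid, front wall 56 mm before the hinge. Rad: 0 = shut, grows as the front is lifted up and back, stop at 1.45. Its weight (about 60 g) and a light hinge spring, together about 0.6 N at the lip, shut it from any angle unless something holds it up: keep it up with the finger while flipping the toggle
- extractor_tip (a point): tip of the extractor's toggle: steel bat lever, 10 to 12 mm thick, 36 mm long from its pivot, which lies 28 mm in front of the hinge line and 4 mm above the lid, midway across the guard. The tip, 38 mm above the lid, leans 12 mm to the front of the pivot when off, 12 mm behind it when on
- extractor_toggle (a joint): angle of the extractor's toggle in rad: 0 = off (leans to the front, to the operator), 0.7 = on (leans back). It snaps over by itself past the middle (0.35); about 4 N at the tip flips it
- sander_box: the disc sander's control box, to be left alone: the same box, switch, origin and axes, but with ONE big mushroom emergency stop (40 mm wide, 38 mm high, at y = +45 mm) in place of the lamps
- sander_guard (a joint): angle of the sander's guard, as the extractor's; shut (0) at the start
- sander_toggle (a joint): angle of the sander's toggle, as the extractor's; off (0) at the start
- estop (a joint): the sander's emergency stop: 0 = released, 0.006 m = pressed in
- mallet: bystander, loose: joiner's mallet lying flat, head 75 x 135 x 70 mm, handle 200 mm to its -x side; origin on the bench under it
- glue: bystander, loose: white glue bottle with a red spout, 60 mm diameter, 172 mm tall, upright; origin under its centre
- chisel: bystander, loose: chisel lying flat, 270 mm long along its x axis, handle 30 mm thick to -x; origin on the bench at the ferrule
- tenon: bystander, loose: softwood offcut with a tenon, 45 x 45 mm, 155 mm long along its x axis; origin under the block's centre
- plane: bystander, loose: wooden hand plane, 235 x 60 mm, about 120 mm tall, long axis x; origin under its centre
- square: bystander, loose: try square lying flat, stock 30 x 115 x 18 mm, blade 200 mm along its x axis; origin under the stock's centre
- cork: bystander, loose: cork sanding block, 110 x 62 x 42 mm; origin under its centre

How it is judged:
By the outcome, as a careful person would: the job done as asked, in the order asked, and still so for the second after the job is handed in, with the robot touching nothing.
It also fails if it takes over 38 s, if anything falls off the work surface, if the arm or the gripper's body presses on something with over 40 N, if the wrist force passes 120 N, or if a joint passes its speed limit or range.

## Robot

A 6-joint arm with a two-finger parallel gripper is mounted at the origin on the work surface. World frame = base frame: x ahead of the robot, y to its left, z up, the work surface at z = 0. Lengths are in mm, angles in rad, forces in N, time in s.
With the tool pointing down it reaches from about 300 to 1000 mm from the base axis. Payload 5.1 kg.
Tool frame: the origin (TCP) lies at the very end of the fingers, on their centre line; the grasp point (between the pads) lies env.tcp_to_grasp behind it (env.tcp_to_grasp is the distance from the TCP to the grasp point, in mm); z points along the fingers, y is the line along which they close (so a half turn about z gives the same grasp; the last joint's range is limited). The gripper opens to 95 mm and grips with 3 to 60 N. Pads are 20 mm wide; open, the fingers measure 119 mm over their backs; the gripper's body (75 mm by 180 mm) begins 59 mm behind the grasp point.
Start: joints at [1.151, 0.124, 1.65, -0, 1.367, -0.083], TCP at [214.825, 613.461, 214.656] pointing down, gripper open.
Joint ranges: [-2.61, 2.61], [-1.02, 2.33], [0.03, 2.71], [-1.35, 4.49], [0.32, 2.68], [-2.91, 2.91]. Speed limits (rad/s): [2.57, 2.57, 3.14, 3.14, 3.14, 3.14].

## Interface

Orientations are given as [roll, pitch, yaw] about the fixed x, y, z axes, in that order (R = Rz(yaw) Ry(pitch) Rx(roll)).
In Python, from station import get_obs, vision, env gives the robot as it stands.
- The arm moves only by the shell command python3 -m crank 'ROWS' [FORCE]. ROWS is JSON, a list of rows, each a list of 7 numbers: the turn, a rotation vector about the tool's x, y, z normalised to -1 to 1, where 1 is 0.5 rad, then the shift along the tool's x, y, z normalised to -1 to 1, where 1 is 0.05 m, then the closure, from 0 (fully open) to 1 (shut). A call has 1 to 5 rows; each row shifts and turns the commanded pose from where the row before left it, along the tool's axes as they then stand; what a row does not reach is not made up. A row lasts 1/10 s, in which the tool goes at most 50 mm and 8.59 degrees, less where a joint would pass 70% of its speed; a pose out of reach is approached as far as the arm can. A call with a number of a shift or a turn outside -1 to 1 is refused whole. A call with a gripper value outside its range is refused whole. The fingers move at their own pace and stop on an object; FORCE is the grip in N (left out, the last holds). Time passes only in rows, so rows that do not move let the fingers close. It gives the time, the measured TCP pose, the force, the opening and the grip force at its end, in the units of the state.
- get_obs(): the state, without advancing time (a new reading comes with each control period).
- vision.read_camera(name): name is "scene" or "top" or "wrist"; returns the picture (384x512x3 uint8, red, green, blue); there is no depth.
- vision.calibration(name): a dict with "vfov" (degrees; the focal length in pixels is half the picture's height over the tangent of half this angle, whatever the lens; pixels are square), "cx", "cy" (the principal point, pixels), "world_from_camera" (4x4, takes a point from camera to world coordinates). Camera axes: x right, y down, z forward; pixel columns grow to the right and rows downward; lengths in mm; the calibration is good to about 2 mm. The wrist camera is an equidistant fisheye: a pixel r from the principal point sees the ray r / f radians off the axis. A picture is of the moment at which its call begins: read the wrist's pose just before it. calibration takes no time and is no camera call; for the wrist camera it gives the pose at the moment of the call.
- env.job_done(): hands the job in; it is judged then, once.
Trained networks look in the newest picture that a camera, given by its name, has taken for a name from the list of things; names that differ only in an ending like _2 or _b are one class to them, and where a whole thing is asked for, a point or a joint stands for the part that bears it (a point fixed in the world has none). Each returns a list of dicts, best first, with "confidence" (0 to 1); they miss things now and then, are a little off and sometimes report something else, mostly with a low value. They report only what shows in the picture. A call takes as long as a camera call.
- vision.cut_out(camera, label): "region" (384x512 bool, what is visible of it) and "bbox" ([centre column, centre row, width, height] in pixels, round what is visible of it).
- vision.place_of(camera, label): "uv" ([column, row] in pixels: a listed point, or the origin of a listed thing).
The state is a dict: "t": time; "joint_positions": joint angles; "qd": joint speeds; "effort": joint torques, N m; "eef_pos": TCP position; "tcp_rot": TCP orientation; "force": force on the tool from outside, world axes, zero at the start; "moment": the same for the moment, N m; "finger_gap": finger opening in mm; "gripper_force": force on a finger pad.
Only numpy, scipy, OpenCV 4.12 (cv2) and the standard library are available. Lean on these libraries where they do the work, as an engineer would, in place of code of your own. Each camera call takes 0.05 s, during which the arm holds its last target. There are 200 camera calls.

## Working session

There is one attempt and no reset: what is moved stays moved. The work goes in short steps, Python scripts to look and compute and a shell command to move; the robot and the scene stay as the last step left them, time stands still between calls to the robot, and variables do not carry over. Pictures are saved under pics/ and viewed, at most 10 in all, crops included, and the job is handed in when it is done.

```bash
mkdir -p pics; ls; cat > h.py <<'E'
import numpy as np, cv2
from station import get_obs, vision, env
def ray(cam,uv):
    c=vision.calibration(cam);T=np.array(c["world_from_camera"]);f=192/np.tan(np.radians(c["vfov"]/2))
    d=np.array([uv[0]-c["cx"],uv[1]-c["cy"]],float)
    if cam=="wrist":
        r=np.hypot(*d);th=r/f;v=np.r_[d/max(r,1e-9)*np.sin(th),np.cos(th)]
    else: v=np.r_[d/f,1]
    v=T[:3,:3]@v
    return T[:3,3],v/np.linalg.norm(v)
def atz(cam,uv,z):
    o,v=ray(cam,uv);return o+v*(z-o[2])/v[2]
def tri(rays):
    A=np.zeros((3,3));b=np.zeros(3)
    for o,v in rays:
        P=np.eye(3)-np.outer(v,v);A+=P;b+=P@o
    return np.linalg.solve(A,b)
E
python3 - <<'E'
from h import *
ims={c:vision.read_camera(c) for c in("scene","top")}
for c in ims: cv2.imwrite(f"pics/{c}.png",ims[c][:,:,::-1])
zs={"extractor_box":0,"extractor_lip":109,"extractor_hinge":96,"extractor_tip":118,"sander_box":0}
for n,z in zs.items():
    rs=[]
    for c in ims:
        for d in vision.place_of(c,n)[:2]:
            print(n,c,round(d["confidence"],2),np.round(d["uv"],1),atz(c,d["uv"],z).round(1))
print(get_obs()["t"],env.tcp_to_grasp,get_obs()["tcp_rot"])
E
```

```text
pics
extractor_box scene 0.72 [332.3 214. ] [647.6 204.9   0. ]
extractor_box scene 0.71 [226.3 242.5] [ 621.6 -159.8    0. ]
extractor_box top 0.81 [301.7 169.8] [ 612.7 -159.3    0. ]
extractor_lip scene 0.63 [212.4 208.6] [ 561.6 -176.2  109. ]
extractor_lip top 0.85 [311.6 178.6] [ 563.5 -178.4  109. ]
extractor_hinge scene 0.96 [212.9 228.5] [ 622.3 -194.8   96. ]
extractor_hinge top 0.58 [315.3 161.2] [ 620.8 -191.1   96. ]
extractor_hinge top 0.36 [190.4 248.6] [342.8 181.2  96. ]
sander_box scene 0.85 [329.7 214.5] [646.2 195.8   0. ]
sander_box top 0.56 [196.7 159.4] [639.1 194.    0. ]
0.6 18.8 [ 3.14151026e+00 -6.50190792e-06  2.80476925e+00]
```

```bash
python3 -c "
import cv2,numpy as np
a=cv2.imread('pics/scene.png');b=cv2.imread('pics/top.png');cv2.imwrite('pics/both.png',cv2.resize(np.hstack([a,b]),(800,300)))"
```

```text
(no output)
```

View pics/both.png

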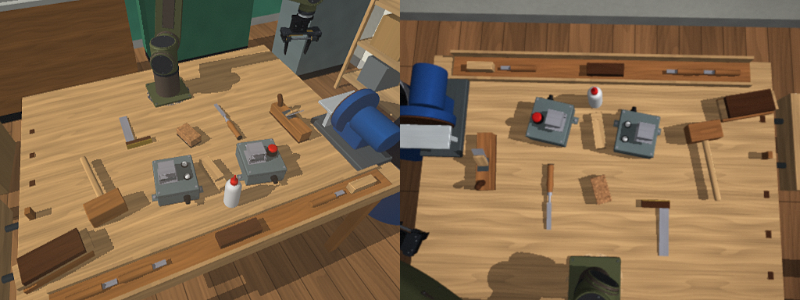

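The extractor (two lamps) is the right-hand box, at pixel (637,132) of the combined picture. The sander with the red E-stop is on the left, at (548,120). Glue and tenon stand between them. I'll move over with the gripper shut and look again from the wrist camera.

```bash
R='[[0,0,0,-0.53,-0.71,-0.2,1],[0,0,0,-0.53,-0.71,-0.2,1],[0,0,0,-0.53,-0.71,-0.2,1],[0,0,0,-0.53,-0.71,-0.2,1],[0,0,0,-0.53,-0.71,-0.2,1]]'
python3 -m crank '[[0,0,0,-0.53,-0.71,-0.2,1],[0,0,0,-0.53,-0.71,-0.2,1],[0,0,0,-0.53,-0.71,-0.2,1],[0,0,0,-0.53,-0.71,-0.2,1],[0,0,0,-0.53,-0.71,-0.2,1]]' 10
python3 -c "
from h import *
o=get_obs();print(o['joint_positions'],o['eef_pos'])"
python3 -m crank '[[0,0,0,-0.53,-0.71,-0.1,1],[0,0,0,-0.53,-0.71,-0.1,1],[0,0,0,-0.53,-0.71,-0.1,1],[0,0,0,-0.53,-0.71,-0.1,1],[0,0,0,-0.53,-0.71,-0.1,1]]'
python3 -m crank '[[0,0,0,-0.53,-0.71,0,1],[0,0,0,-0.53,-0.71,0,1],[0,0,0,-0.53,-0.71,0,1],[0,0,0,-0.53,-0.71,0,1],[0,0,0,-0.53,-0.71,0,1]]'
python3 -c "
from h import *
o=get_obs();print(o['joint_positions'],o['eef_pos'])"
python3 -m crank '[[0,0,0,-0.53,-0.71,0,1],[0,0,0,-0.53,-0.71,0,1],[0,0,0,-0.53,-0.71,0,1],[0,0,0,0,0,0,1]]'
python3 - <<'E'
from h import *
o=get_obs();print(o['joint_positions'],o['eef_pos'],o['tcp_rot'],o['finger_gap'])
cv2.imwrite("pics/w1.png",vision.read_camera("wrist")[:,:,::-1])
zs={"extractor_box":0,"extractor_lip":109,"extractor_hinge":96,"extractor_tip":118,"sander_box":0,"glue":0,"tenon":0,"cork":0}
for n,z in zs.items():
    for d in vision.place_of("wrist",n)[:2]:
        print(n,round(d["confidence"],2),np.round(d["uv"],1),atz("wrist",d["uv"],z).round(1))
E
```

```text
t: 1.1
eef_pos: [281.4, 400.6, 265.2]
tcp_rot: [3.141, 0.0, 2.805]
force: [1.0, 0.3, 1.2]
finger_gap: 60.1
gripper_force: 0.0
[ 8.48783451e-01 -2.67539124e-01  1.93629263e+00 -1.97136840e-04
  1.47227356e+00 -3.85835395e-01] [281.3987454  400.55576528 265.18135932]
t: 1.6
eef_pos: [347.7, 189.2, 290.2]
tcp_rot: [3.141, 0.001, 2.805]
force: [1.2, -0.4, -0.2]
finger_gap: 20.5
gripper_force: 0.0
t: 2.1
eef_pos: [414.2, -22.4, 290.1]
tcp_rot: [3.141, 0.002, 2.804]
force: [0.2, -0.3, -0.5]
finger_gap: 0.4
gripper_force: 0.0
[-1.83675860e-01 -4.62870889e-01  2.03907078e+00  1.85797553e-04
  1.56384427e+00 -1.41732367e+00] [414.19030566 -22.3717508  290.11795132]
t: 2.5
eef_pos: [454.3, -151.2, 289.2]
tcp_rot: [-3.141, -0.001, 2.799]
force: [-0.4, -0.4, -0.2]
finger_gap: 0.7
gripper_force: 0.0
[-4.32840437e-01 -3.01068910e-01  1.92331464e+00 -1.11481513e-03
  1.51988240e+00 -1.66135290e+00] [ 454.26377028 -151.2117203   289.21168687] [-3.14053230e+00 -6.33995828e-04  2.79936549e+00] 0.6572998082892025
extractor_box 0.71 [277.2 236.4] [ 599.1 -149.9    0. ]
extractor_hinge 0.71 [453.5 194.2] [587.2 136.3  96. ]
extractor_tip 0.17 [276.3 233.8] [ 538.1 -140.4  118. ]
sander_box 0.62 [452.2 192.2] [637.8 201.3   0. ]
glue 0.95 [384.4 272.4] [752.7  29.3   0. ]
tenon 0.77 [361.7 205.6] [596.   8.   0.]
tenon 0.43 [383.2 270.6] [747.3  27.2  -0. ]
cork 0.78 [315.5  81.6] [374.6 -12.2   0. ]
cork 0.7 [279.2 232.4] [ 593.8 -142.7    0. ]
```

View pics/w1.png

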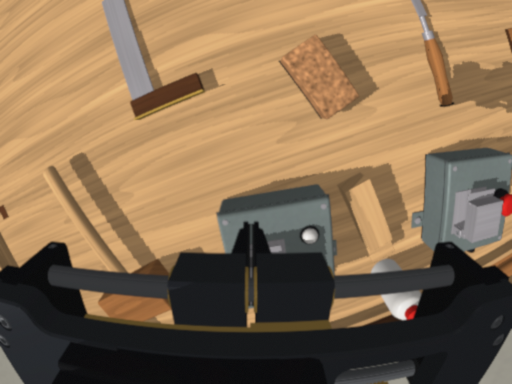

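The wrist view has the gripper hiding the guard: box front edge at (220–330, 190), lamp at (310,235). I'll go forward to bring the box onto the clear side, and enlarge the top view.

```bash

python3 -m crank '[[0,0,0,-1,0,-0,1],[0,0,0,-1,0,0,1],[0,0,0,-1,0,0,1],[0,0,0,0,0,0,1],[0,0,0,0,0,0,1]]'
python3 - <<'E'
from h import *
o=get_obs();print(o['joint_positions'],o['eef_pos'],o['tcp_rot'])
w=vision.read_camera("wrist")
zs={"extractor_box":0,"extractor_lip":109,"extractor_hinge":96,"extractor_tip":118,"sander_box":0}
for n,z in zs.items():
    for d in vision.place_of("wrist",n)[:2]:
        print(n,round(d["confidence"],2),np.round(d["uv"],1),atz("wrist",d["uv"],z).round(1))
print(ray("wrist",(256,192)))
w=cv2.resize(w[40:290,110:410,::-1],None,fx=2,fy=2,interpolation=3)
cv2.imwrite("pics/w2.png",w)
t=cv2.resize(cv2.imread("pics/top.png")[125:215,260:350],None,fx=6,fy=6,interpolation=3)
cv2.imwrite("pics/t2.png",t)
E
```

```text
t: 3.45
eef_pos: [595.8, -196.4, 288.0]
tcp_rot: [3.141, -0.003, 2.806]
force: [-0.1, 0.1, -0.2]
finger_gap: 0.2
gripper_force: 0.0
[-4.03921680e-01  4.16735880e-02  1.61539359e+00 -1.07142504e-05
  1.48774933e+00 -1.63883456e+00] [ 595.83573641 -196.38680276  287.9733509 ] [ 3.14138413 -0.00321712  2.80571045]
extractor_box 0.93 [276.2 147.6] [ 595.4 -153.2    0. ]
extractor_box 0.33 [261.3 190.8] [ 654.5 -198.     0. ]
extractor_lip 0.73 [253.9 136.3] [ 555.3 -177.6  109. ]
extractor_hinge 0.73 [260.5 187.3] [ 621.3 -191.5   96. ]
extractor_hinge 0.67 [165.   5.] [ 357.3 -225.7   96. ]
sander_box 0.85 [462.3 114.8] [640.  201.7   0. ]
(array([ 515.87985932, -168.13633467,  460.91988064]), array([ 0.28661978, -0.0811434 , -0.95460193]))
```

View pics/w2.png

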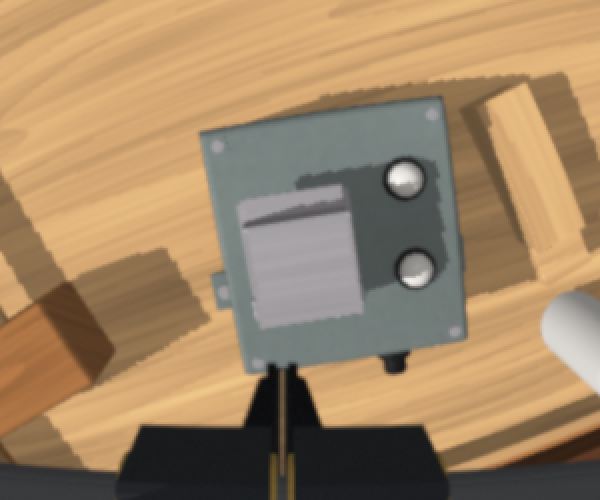

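View pics/t2.png

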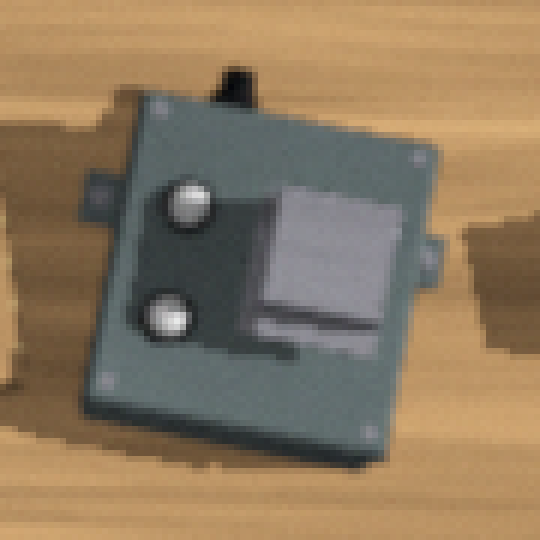

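Wrist crop: the lid corners are at (201,131), (442,97), (466,338) and (247,373), and the middle of the lip edge is at (291,193). The guard is shut. Top crop: the lid's far corners are at (140,92) and (437,150). I'll fit the box pose from these.

```bash
cat >> h.py <<'E'
E
python3 - <<'E'
from h import *
w=[(201,131),(442,97),(466,338),(247,373)]
P=np.array([atz("wrist",(110+u/2,40+v/2),80) for u,v in w])
print(P.round(1), np.linalg.norm(np.roll(P,-1,0)-P,axis=1).round(1))
# box coords of those: front-right(y-),front-left(y+),back-left,back-right
B=np.array([(-85,-80),(-85,80),(85,80),(85,-80)],float)
def fit(P):
    a=P[:,:2];ca=a.mean(0);H=(B-B.mean(0)).T@(a-ca);th=np.arctan2(H[0,1]-H[1,0],H[0,0]+H[1,1])
    R=np.array([[np.cos(th),-np.sin(th)],[np.sin(th),np.cos(th)]]);c=ca
    print("yaw",th.round(4),"c",c.round(1))
    for n,q in dict(lip=(-40,-28),hinge=(30,-28),tip=(-10,-28)).items(): print(n,(c+R@q).round(1))
fit(P)
for p in [(240,201),(291,193),(343,185)]: print("lip",atz("wrist",(110+p[0]/2,40+p[1]/2),109).round(1))
t=[(384,452),(86,404),(140,92),(437,150)]
P=np.array([atz("top",(260+u/6,125+v/6),80) for u,v in t]);print(P.round(1), np.linalg.norm(np.roll(P,-1,0)-P,axis=1).round(1));fit(P)
# kinematics
D=[([1.151,.124,1.65,0,1.367],(214.825,613.461,214.656)),([.84878,-.26754,1.93629,0,1.47227],(281.4,400.56,265.18)),([-.18368,-.46287,2.03907,0,1.56384],(414.19,-22.37,290.12)),([-.43284,-.30107,1.92331,0,1.51988],(454.26,-151.21,289.21)),([-.40392,.04167,1.61539,0,1.48775],(595.84,-196.39,287.97))]
A=[];b=[]
for q,p in D:
    ra=np.array([np.cos(q[0]),np.sin(q[0])]);x=ra@p[:2];l=-ra[1]*p[0]+ra[0]*p[1]
    s2,s3=q[1],q[1]+q[2]
    A+=[[1,0,np.sin(s2),np.sin(s3),np.cos(s3)],[0,1,np.cos(s2),np.cos(s3),-np.sin(s3)]];b+=[x,p[2]];print("lat",l.round(1))
print(np.linalg.lstsq(np.array(A),np.array(b),rcond=None))
E
```

```text
[[ 502.4 -217.4   80. ]
 [ 530.4  -63.6   80. ]
 [ 694.9  -92.3   80. ]
 [ 667.7 -246.7   80. ]] [156.4 166.9 156.7 167.9]
yaw -0.1756 c [ 598.8 -155. ]
lip [ 554.6 -175.6]
hinge [ 623.5 -187.8]
tip [ 584.1 -180.8]
lip [ 550.7 -206.3  109. ]
lip [ 556.3 -176.1  109. ]
lip [ 561.7 -145.3  109. ]
[[ 501.7 -221.    80. ]
 [ 522.5  -67.2   80. ]
 [ 689.4  -91.9   80. ]
 [ 662.1 -248.1   80. ]] [155.2 168.7 158.6 162.6]
yaw -0.1557 c [ 593.9 -157. ]
lip [ 550.1 -178.5]
hinge [ 619.2 -189.4]
tip [ 579.7 -183.2]
lat 53.9
lat 53.5
lat 53.7
lat 53.3
lat 53.6
(array([  0.77051062, -73.43269653, 448.87451268, 610.919939  ,
        34.7030393 ]), array([0.15602437]), np.int32(5), array([3.85551545, 3.16057666, 0.36233461, 0.10370728, 0.06094442]))
```

```bash

python3 -m crank '[[0,0,-0.17,0.9,0,0,1],[0,0,-0.16,0.9,0,0,1],[0,0,0,0.9,0,0,1],[0,-0.29,0,0,0,0,1],[0,-0.29,0,0,0,0,1]]'
python3 -m crank '[[0,-0.29,0,0,0,0,1],[0,-0.29,0,0,0,0,1],[0,0,0,0,0,0,1],[0,0,0,0,0,0,1]]'
cat >> h.py <<'E'
from scipy.spatial.transform import Rotation as Ro
def state():
    o=get_obs();R=Ro.from_euler("xyz",o["tcp_rot"]).as_matrix()
    th=-0.17;F=np.array([[np.cos(th),np.sin(th),0],[-np.sin(th),np.cos(th),0],[0,0,1]])  # world->box axes
    H=np.array([622,-189,80.])   # under hinge, lid level
    p=F@(o["eef_pos"]-H)
    print("t",round(o["t"],2),"tcp in hinge/lid frame",p.round(1),"tool axes in box axes x",(F@R[:,0]).round(3),"y",(F@R[:,1]).round(3),"z",(F@R[:,2]).round(3),"F",(F@o["force"]).round(1),"q",np.round(o["joint_positions"],3))
    return F@R,p
def go(dp): 
    M,p=state();print("shift rows total (units of .05m):",(M.T@np.array(dp)/50).round(2))
E
python3 - <<'E'
from h import *
state();o=get_obs();q=o["joint_positions"];p=o["eef_pos"]
s3=q[1]+q[2];s=s3+q[4];r=np.cos(q[0])*p[0]+np.sin(q[0])*p[1]
Wr=.77+448.9*np.sin(q[1])+610.9*np.sin(s3)+34.7*np.cos(s3)
Lt=(r-Wr)/np.sin(s);h=-73.4+Lt;print(p,r,Wr,s,Lt,h, p[2]-(h+448.9*np.cos(q[1])+610.9*np.cos(s3)-34.7*np.sin(s3)+Lt*np.cos(s)))
E
```

```text
t: 4.25
eef_pos: [464.8, -162.8, 291.4]
tcp_rot: [-3.14, 0.299, 2.97]
force: [-0.5, 0.5, -0.1]
finger_gap: 0.3
gripper_force: 0.0
t: 4.65
eef_pos: [464.4, -163.1, 290.4]
tcp_rot: [-3.141, 0.58, 2.969]
force: [0.2, -0.2, 1.1]
finger_gap: 0.4
gripper_force: 0.0
t 4.65 tcp in hinge/lid frame [-159.7   -1.1  210.4] tool axes in box axes x [-0.836  0.002 -0.548] y [ 0.003  1.    -0.001] z [ 0.548 -0.002 -0.836] F [ 0.3 -0.2  1.1] q [-0.576 -0.674  2.244  0.251  1.043 -2.043]
[ 464.37455567 -163.05130417  290.38980244] 478.2278512504945 331.6105876500321 2.612895260658291 290.671378818589 217.271378818589 7.589482449294621
```

```bash

python3 -m crank '[[0,-0.21,0,0,0,0,1],[0,-0.21,0,0,0,0,1],[0,0,0,0,0,0,1],[0,0,0,0,0,0,1]]'
python3 - <<'E'
from h import *
M,p=state();go(np.array([-115,0,50])-p)
E
```

```text
t: 5.05
eef_pos: [465.6, -163.4, 291.3]
tcp_rot: [-3.141, 0.789, 2.97]
force: [0.1, 0.1, 0.9]
finger_gap: 0.8
gripper_force: 0.0
t 5.05 tcp in hinge/lid frame [-158.4   -1.3  211.3] tool axes in box axes x [-0.705  0.001 -0.71 ] y [ 0.002  1.    -0.   ] z [ 0.71  -0.002 -0.705] F [0.  0.1 0.9] q [-0.64  -0.809  2.373  0.424  0.891 -2.19 ]
t 5.05 tcp in hinge/lid frame [-158.4   -1.3  211.3] tool axes in box axes x [-0.705  0.001 -0.71 ] y [ 0.002  1.    -0.   ] z [ 0.71  -0.002 -0.705] F [0.  0.1 0.9] q [-0.64  -0.809  2.373  0.424  0.891 -2.19 ]
shift rows total (units of .05m): [1.68 0.03 2.89]
```

```bash

python3 -m crank '[[0,0,0,0.42,0,0.72,1],[0,0,0,0.42,0.03,0.72,1],[0,0,0,0.42,0,0.72,1],[0,0,0,0.42,0,0.72,1],[0,0,0,0,0,0,1]]'
python3 - <<'E'
from h import *
M,p=state();go(np.array([-102,0,14])-p)
w=vision.read_camera("wrist")
for n,z in {"extractor_lip":109,"extractor_hinge":96}.items():
    for d in vision.place_of("wrist",n)[:1]:
        print(n,round(d["confidence"],2),np.round(d["uv"],1),atz("wrist",d["uv"],z).round(1))
cv2.imwrite("pics/w3.png",cv2.resize(w[60:330,110:410,::-1],None,fx=2,fy=2))
s=vision.read_camera("scene")
cv2.imwrite("pics/s3.png",cv2.resize(s[160:280,170:330,::-1],None,fx=5,fy=5,interpolation=3))
E
```

```text
t: 5.55
eef_pos: [506.5, -166.6, 121.2]
tcp_rot: [3.133, 0.776, 2.967]
force: [-1.0, 0.4, 0.1]
finger_gap: 0.5
gripper_force: 0.0
t 5.55 tcp in hinge/lid frame [-117.6    2.5   41.2] tool axes in box axes x [-0.714  0.003 -0.7  ] y [-0.001  1.     0.006] z [ 0.7    0.005 -0.714] F [-1.1  0.2  0.1] q [-0.575 -0.487  2.487  0.632  0.495 -2.437]
t 5.55 tcp in hinge/lid frame [-117.6    2.5   41.2] tool axes in box axes x [-0.714  0.003 -0.7  ] y [-0.001  1.     0.006] z [ 0.7    0.005 -0.714] F [-1.1  0.2  0.1] q [-0.575 -0.487  2.487  0.632  0.495 -2.437]
shift rows total (units of .05m): [ 0.16 -0.05  0.61]
```

View pics/w3.png

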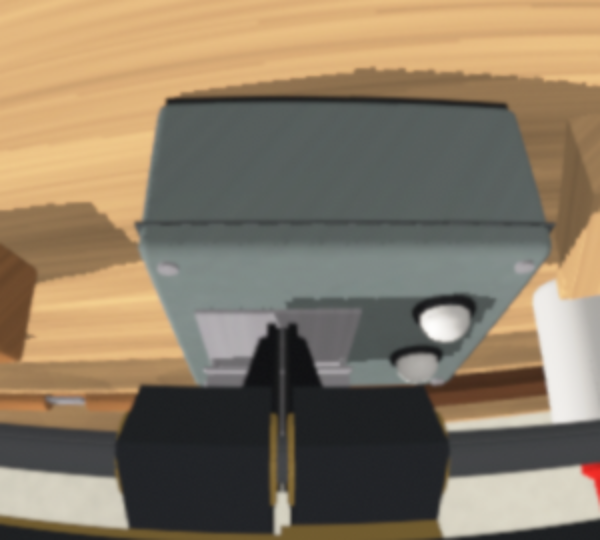

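View pics/s3.png

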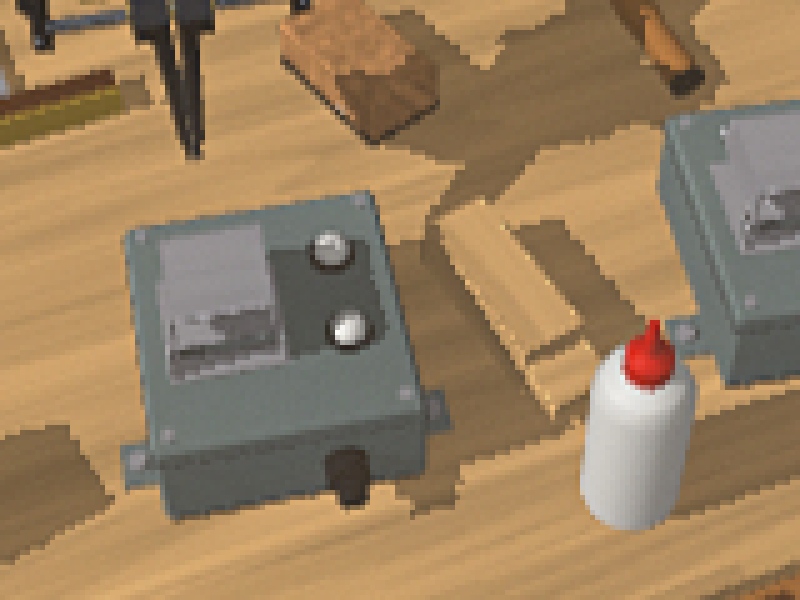

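The wrist crop shows the fingertip (283,325) centred in front of the guard's lip (195–360), with the box front edge level, so yaw is right. The scene crop shows the closed fingers at (195,155), in front of the box and clear of everything. Now I'll lower to lip level.

```bash

python3 -m crank '[[0,0,0,0.08,-0.02,0.3,1],[0,0,0,0.06,-0.03,0.28,1],[0,0,0,0,0,0,1],[0,0,0,0,0,0,1]]'
python3 - <<'E'
from h import *
M,p=state();go(np.array([-72,0,13])-p)
E
```

```text
t: 6.15
eef_pos: [523.9, -174.8, 106.2]
tcp_rot: [-3.14, 0.794, 2.971]
force: [0.0, 0.3, 0.1]
finger_gap: 0.6
gripper_force: 0.0
t 6.15 tcp in hinge/lid frame [-99.1  -2.6  26.2] tool axes in box axes x [-0.701  0.    -0.713] y [ 0.002  1.    -0.001] z [ 0.713 -0.002 -0.701] F [-0.   0.3  0.1] q [-0.566 -0.398  2.465  0.733  0.42  -2.543]
t 6.15 tcp in hinge/lid frame [-99.1  -2.6  26.2] tool axes in box axes x [-0.701  0.    -0.713] y [ 0.002  1.    -0.001] z [ 0.713 -0.002 -0.701] F [-0.   0.3  0.1] q [-0.566 -0.398  2.465  0.733  0.42  -2.543]
shift rows total (units of .05m): [-0.19  0.05  0.57]
```

```bash

python3 -m crank '[[0,0,0,0.18,0.05,0.18,1],[0,0,0,0,0,0,1],[0,0,0,0,0,0,1]]'
python3 - <<'E'
from h import *
M,p=state();go(np.array([-80,0,13])-p);go(np.array([-70,0,13])-p)
E
```

```text
t: 6.45
eef_pos: [523.7, -171.9, 92.0]
tcp_rot: [-3.141, 0.792, 2.97]
force: [0.3, 0.2, -0.5]
finger_gap: 0.1
gripper_force: 0.0
t 6.45 tcp in hinge/lid frame [-99.8   0.2  12. ] tool axes in box axes x [-0.703  0.001 -0.712] y [ 0.002  1.    -0.001] z [ 0.712 -0.002 -0.703] F [ 0.3  0.3 -0.5] q [-0.559 -0.372  2.474  0.78   0.392 -2.591]
t 6.45 tcp in hinge/lid frame [-99.8   0.2  12. ] tool axes in box axes x [-0.703  0.001 -0.712] y [ 0.002  1.    -0.001] z [ 0.712 -0.002 -0.703] F [ 0.3  0.3 -0.5] q [-0.559 -0.372  2.474  0.78   0.392 -2.591]
shift rows total (units of .05m): [-0.29 -0.    0.27]
t 6.45 tcp in hinge/lid frame [-99.8   0.2  12. ] tool axes in box axes x [-0.703  0.001 -0.712] y [ 0.002  1.    -0.001] z [ 0.712 -0.002 -0.703] F [ 0.3  0.3 -0.5] q [-0.559 -0.372  2.474  0.78   0.392 -2.591]
shift rows total (units of .05m): [-0.43 -0.    0.41]
```

```bash

python3 -m crank '[[0,0,0,-0.12,0,0.11,1],[0,0,0,-0.12,0,0.11,1],[0,0,0,-0.1,0,0.1,1],[0,0,0,0,0,0,1]]'
python3 -m crank '[[0,0,0,-0.05,0,0.05,1],[0,0,0,-0.05,0,0.05,1],[0,0,0,0,0,0,1]]'
python3 - <<'E'
from h import *
M,p=state();go(np.array([-68,0,40])-p)
w=vision.read_camera("wrist")
s=vision.read_camera("scene")
a=cv2.resize(w[130:280,160:310,::-1],(400,400),interpolation=3);b=cv2.resize(s[180:260,180:260,::-1],(400,400),interpolation=3)
cv2.imwrite("pics/w4.png",np.hstack([a,b]))
E
```

```text
t: 6.85
eef_pos: [547.6, -176.0, 92.0]
tcp_rot: [-3.141, 0.791, 2.97]
force: [0.1, -0.3, -0.2]
finger_gap: 0.4
gripper_force: 0.0
t: 7.15
eef_pos: [553.6, -176.9, 91.3]
tcp_rot: [3.141, 0.79, 2.97]
force: [0.3, -0.1, 0.2]
finger_gap: 0.7
gripper_force: 0.0
t 7.15 tcp in hinge/lid frame [-69.5   0.4  11.3] tool axes in box axes x [-0.704  0.001 -0.71 ] y [0.002 1.    0.   ] z [ 0.71  -0.001 -0.704] F [ 0.3 -0.1  0.2] q [-0.528 -0.279  2.409  0.793  0.355 -2.588]
t 7.15 tcp in hinge/lid frame [-69.5   0.4  11.3] tool axes in box axes x [-0.704  0.001 -0.71 ] y [0.002 1.    0.   ] z [ 0.71  -0.001 -0.704] F [ 0.3 -0.1  0.2] q [-0.528 -0.279  2.409  0.793  0.355 -2.588]
shift rows total (units of .05m): [-0.43 -0.01 -0.38]
```

View pics/w4.png

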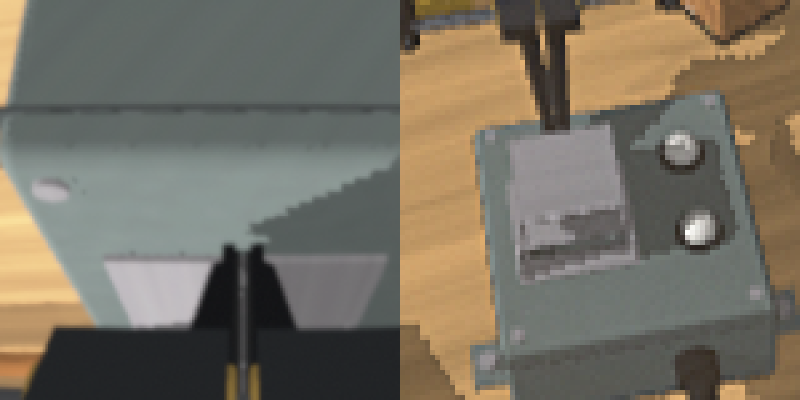

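The left crop shows the fingertip at (243,250), centred on the lip edge (105–385, 258). The right crop shows the finger meeting the guard's front at (555,130). Force is nil, so I'll lift slowly.

```bash

python3 -m crank '[[0,0,0,-0.04,0,0.04,1],[0,0,0,-0.09,0,-0.055,1],[0,0,0,-0.09,0,-0.055,1],[0,0,0,-0.09,0,-0.055,1],[0,0,0,0,0,0,1]]'
python3 -c "
from h import *
state()"
python3 -m crank '[[0,0,0,-0.09,0,-0.055,1],[0,0,0,-0.09,0,-0.055,1],[0,0,0,-0.09,0,-0.055,1],[0,0,0,-0.09,0,-0.055,1],[0,0,0,0,0,0,1]]'
python3 - <<'E'
from h import *
M,p=state()
w=vision.read_camera("wrist")
s=vision.read_camera("scene")
a=cv2.resize(w[130:280,160:310,::-1],(400,400),interpolation=3);b=cv2.resize(s[180:260,180:260,::-1],(400,400),interpolation=3)
cv2.imwrite("pics/w5.png",np.hstack([a,b]))
E
```

```text
t: 7.75
eef_pos: [560.4, -178.4, 108.5]
tcp_rot: [-3.14, 0.792, 2.971]
force: [-0.9, 0.4, -0.2]
finger_gap: 0.4
gripper_force: 0.4
t 7.75 tcp in hinge/lid frame [-62.5   0.1  28.5] tool axes in box axes x [-0.702  0.001 -0.712] y [ 0.002  1.    -0.001] z [ 0.712 -0.002 -0.702] F [-1.   0.2 -0.2] q [-0.522 -0.294  2.387  0.725  0.376 -2.512]
t: 8.25
eef_pos: [565.2, -179.2, 128.9]
tcp_rot: [-3.14, 0.792, 2.971]
force: [-0.9, 0.0, -0.7]
finger_gap: 0.8
gripper_force: 0.3
t 8.25 tcp in hinge/lid frame [-57.7   0.1  48.9] tool axes in box axes x [-0.702  0.001 -0.712] y [ 0.002  1.    -0.001] z [ 0.712 -0.002 -0.702] F [-0.8 -0.1 -0.7] q [-0.518 -0.318  2.365  0.65   0.409 -2.428]
```

View pics/w5.png

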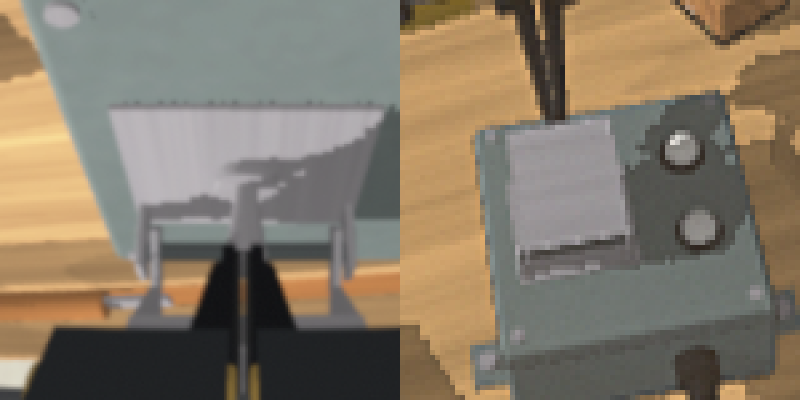

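Left crop: the guard is up, held by the finger, and the toggle is visible at (243,215), straight ahead of the fingertip (243,250). Next, down to toggle height, then push back.

```bash

python3 -m crank '[[0,0,0,0.09,0,0.09,1],[0,0,0,0.09,0,0.09,1],[0,0,0,0.08,0,0.09,1],[0,0,0,0,0,0,1]]'
python3 -c "
from h import *
state()"
python3 -m crank '[[0,0,0,-0.08,0,0.08,1],[0,0,0,-0.08,0,0.08,1],[0,0,0,-0.08,0,0.08,1]]'
python3 -m crank '[[0,0,0,-0.08,0,0.08,1],[0,0,0,0,0,0,1]]'
python3 - <<'E'
from h import *
M,p=state()
w=vision.read_camera("wrist")
cv2.imwrite("pics/w6.png",cv2.resize(w[130:280,160:310,::-1],(500,500),interpolation=3))
E
```

```text
t: 8.75
eef_pos: [563.9, -178.3, 106.2]
tcp_rot: [3.14, 0.787, 2.969]
force: [0.0, 1.2, -0.4]
finger_gap: 0.2
gripper_force: 0.3
t 8.75 tcp in hinge/lid frame [-59.1   0.7  26.2] tool axes in box axes x [-0.706  0.002 -0.708] y [0.002 1.    0.001] z [ 0.708 -0.    -0.706] F [-0.2  1.2 -0.4] q [-0.517 -0.279  2.378  0.72   0.373 -2.504]
t: 9.05
eef_pos: [583.1, -182.3, 110.6]
tcp_rot: [-3.141, 0.793, 2.97]
force: [-4.2, -0.5, 3.5]
finger_gap: 0.2
gripper_force: 2.3
t: 9.25
eef_pos: [588.4, -183.2, 109.7]
tcp_rot: [-3.141, 0.791, 2.971]
force: [-0.4, 0.0, -0.8]
finger_gap: 0.6
gripper_force: 0.3
t 9.25 tcp in hinge/lid frame [-34.1   0.1  29.7] tool axes in box axes x [-0.703  0.001 -0.711] y [ 0.002  1.    -0.001] z [ 0.711 -0.002 -0.703] F [-0.4 -0.  -0.8] q [-0.498 -0.218  2.325  0.72   0.352 -2.493]
```

View pics/w6.png

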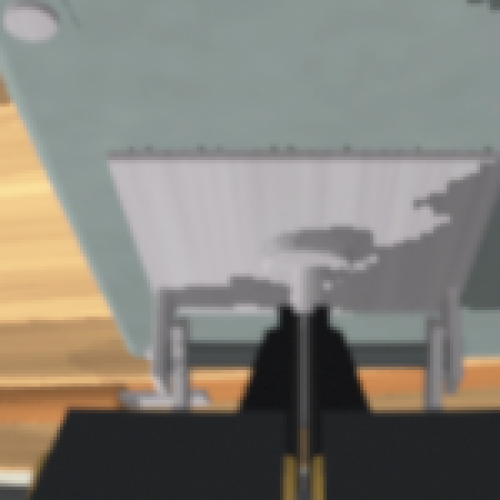

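The push force peaked near 5.5 N, then fell to the guard's weight, so the toggle snapped over. The picture shows the guard still resting on the finger (300,310). I'll nudge 3 mm more to confirm there's no resistance, then withdraw level.

```bash

python3 -m crank '[[0,0,0,-0.04,0,0.04,1],[0,0,0,0,0,0,1]]'
python3 -m crank '[[0,0,0,0.1,0,-0.1,1],[0,0,0,0.1,0,-0.1,1],[0,0,0,0.1,0,-0.1,1],[0,0,0,0,0,0,1]]'
python3 - <<'E'
from h import *
M,p=state();go(np.array([-110,0,26])-p)
E
```

```text
t: 9.5
eef_pos: [589.9, -183.1, 108.3]
tcp_rot: [3.141, 0.789, 2.97]
force: [-0.0, 0.7, -0.9]
finger_gap: 0.7
gripper_force: 0.3
t: 9.9
eef_pos: [567.9, -179.3, 108.2]
tcp_rot: [3.141, 0.79, 2.969]
force: [-0.9, 0.0, -0.3]
finger_gap: 0.3
gripper_force: 0.4
t 9.9 tcp in hinge/lid frame [-55.    0.4  28.2] tool axes in box axes x [-0.704  0.002 -0.71 ] y [0.002 1.    0.   ] z [ 0.71  -0.001 -0.704] F [-0.8 -0.1 -0.3] q [-0.514 -0.271  2.369  0.72   0.37  -2.502]
t 9.9 tcp in hinge/lid frame [-55.    0.4  28.2] tool axes in box axes x [-0.704  0.002 -0.71 ] y [0.002 1.    0.   ] z [ 0.71  -0.001 -0.704] F [-0.8 -0.1 -0.3] q [-0.514 -0.271  2.369  0.72   0.37  -2.502]
shift rows total (units of .05m): [ 0.81 -0.01 -0.75]
```

```bash

python3 -m crank '[[0,0,0,-0.1,0,-0.1,1],[0,0,0,-0.1,0,-0.1,1],[0,0,0,-0.1,0,-0.1,1],[0,0,0,0,0,0,1]]'
python3 - <<'E'
from h import *
state();w=vision.read_camera("wrist");np.save("open.npy",w)
E
python3 -m crank '[[0,0,0,0.1,0,0.1,1],[0,0,0,0.1,0,0.1,1],[0,0,0,0.12,0,0.12,1],[0,0,0,0.1,0,-0.1,1],[0,0,0,0.1,0,-0.1,1]]'
python3 -m crank '[[0,0,0,0.12,0,-0.12,1],[0,0,0,0.2,0,-0.2,1],[0,0,0,0.2,0,-0.2,1],[0,0,0,0.1,0,-0.1,1],[0,0,0,0,0,0,1]]'
python3 -m crank '[[0,0,0,0,0,-0.6,1],[0,0,0,0,0,-0.8,1],[0,0,0,0,0,-0.6,1],[0,0,0,0,0,0,1],[0,0,0,0,0,0,1]]'
python3 - <<'E'
from h import *
state();w=vision.read_camera("wrist");s=vision.read_camera("scene");o=np.load("open.npy")
for n,z in {"extractor_lip":109,"extractor_hinge":96}.items():
  for c in("scene","top"):
    if c=="top" and n=="extractor_lip": vision.read_camera("top")
    for d in vision.place_of(c,n)[:1]: print(n,c,round(d["confidence"],2),atz(c,d["uv"],z).round(1))
r=lambda a:cv2.resize(a[:,:,::-1],(400,300),interpolation=3)
cv2.imwrite("pics/end.png",np.vstack([np.hstack([r(o[150:255,180:320]),r(w[60:330])]),np.hstack([r(s[165:270,170:310]),r(s)])]))
E
```

```text
t: 10.3
eef_pos: [569.8, -180.1, 131.9]
tcp_rot: [-3.14, 0.793, 2.971]
force: [-0.7, -0.2, 0.7]
finger_gap: 0.5
gripper_force: 0.3
t 10.3 tcp in hinge/lid frame [-53.   -0.   51.9] tool axes in box axes x [-0.702  0.001 -0.712] y [ 0.002  1.    -0.001] z [ 0.712 -0.002 -0.702] F [-0.7 -0.3  0.7] q [-0.514 -0.31   2.354  0.642  0.409 -2.417]
t: 10.85
eef_pos: [554.2, -176.7, 105.7]
tcp_rot: [3.14, 0.788, 2.969]
force: [-0.4, -0.2, -1.2]
finger_gap: 0.6
gripper_force: 0.1
t: 11.35
eef_pos: [511.3, -169.8, 107.4]
tcp_rot: [-3.141, 0.791, 2.97]
force: [0.1, 0.0, 0.2]
finger_gap: 0.5
gripper_force: 0.0
t: 11.85
eef_pos: [442.4, -158.1, 178.8]
tcp_rot: [-3.139, 0.793, 2.971]
force: [-0.2, -0.6, -0.9]
finger_gap: 0.3
gripper_force: 0.0
t 11.85 tcp in hinge/lid frame [-1.823e+02  1.000e-01  9.880e+01] tool axes in box axes x [-0.702  0.001 -0.713] y [ 0.002  1.    -0.002] z [ 0.713 -0.003 -0.702] F [-0.1 -0.6 -0.9] q [-0.677 -0.839  2.573  0.527  0.752 -2.343]
extractor_lip scene 0.93 [ 563.3 -182.   109. ]
extractor_lip top 0.64 [ 551.5 -169.1  109. ]
extractor_hinge scene 0.89 [ 621.2 -190.2   96. ]
extractor_hinge top 0.78 [ 617.5 -185.8   96. ]
```

View pics/end.png

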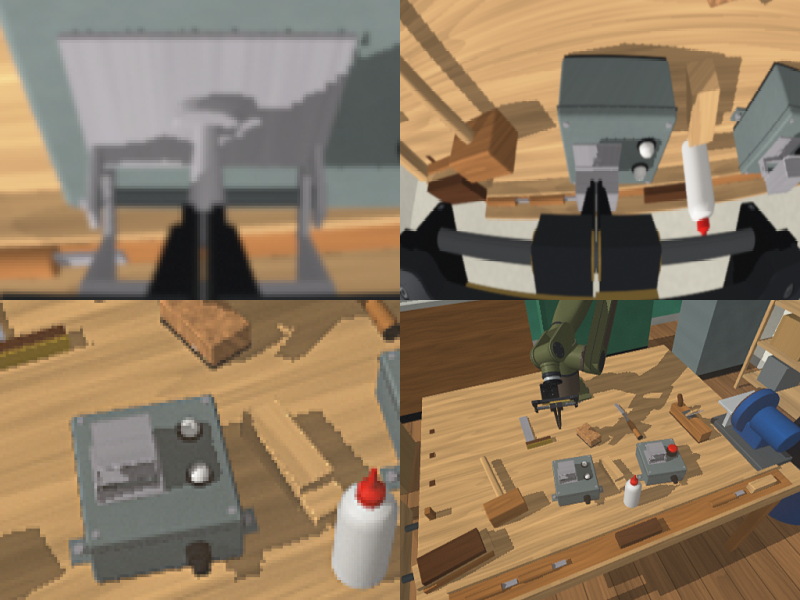

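The top-left crop shows the lever leaning back: about 30 px long, against about 24 px before the push. The bottom-left crop shows the guard shut as at the start, with bystanders undisturbed and the arm clear. Handing in.

```bash
python3 -c "
from h import *
print(env.job_done())"
```

```text
the job is handed in; nothing more can be done
None
```

The extractor's toggle is pushed over to on, judged from the push force snapping off and a wrist picture. Its guard has dropped shut over it, the sander's box and the bench look untouched, and I handed the job in at about 12 s.

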